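Mix a sample tube on the touch mixer

ROBOT

A 6-joint arm with a two-finger parallel gripper is mounted at the origin on the work surface. World frame = base frame: x ahead of the robot, y to its left, z up, the work surface at z = 0. Lengths are in m, angles in rad, forces in N, time in s.
With the tool pointing down it reaches from about 0.35 to 0.975 m from the base axis. Payload 4.9 kg.
Tool frame: the origin (TCP) lies at the very end of the fingers, on their centre line; the grasp point (between the pads) lies 19 mm behind it; z points along the fingers, y is the line along which they close (so a half turn about z gives the same grasp; the last joint's range is limited). The gripper opens to 85 mm and grips with 20 to 120 N. Pads are 22 mm wide; open, the fingers measure 114 mm over their backs; the gripper's body (76 mm by 85 mm) begins 54 mm behind the grasp point. The pads swing forward as they close: fully open they stand 13 mm farther back than shut.
Start: joints at [1.156, 0.053, 1.613, -0, 1.476, -0.119], TCP at [0.182, 0.598, 0.231] pointing down, gripper open.
Joint ranges: [-3.01, 3.01], [-1.01, 2.22], [0.06, 2.58], [-1.02, 4.17], [0.09, 2.62], [-3.14, 3.14]. Speed limits (rad/s): [2.57, 2.57, 3.14, 3.14, 3.14, 3.14].

INTERFACE

Orientations are given as a unit quaternion [w, x, y, z].
In Python, from plant import manip gives the robot as it stands.
- The arm moves only by the shell command python3 -m pendant 'ROWS'. ROWS is JSON, a list of rows, each a list of 3 entries, a list of its own where there are three numbers: the opening, from 0 (shut) to 1 (fully open), then the shift along the tool's x, y, z in units of 12 cm (1.0 is 12 cm), then the turn about the tool's z in units of pi rad (1.0 is pi rad). In form: [[gripper, [dx, dy, dz], roll], ...]. A call has 1 to 10 rows; each row is the pose to reach, as a shift and turn from the pose commanded when the call began, along the tool's axes at that moment, turning the shorter way round; what a row does not reach only later rows make up. A row lasts 1/10 s, in which the tool goes at most 50 mm and 8.59 degrees, less where a joint would pass 70% of its speed; a pose out of reach is approached as far as the arm can. A call with a number of a shift or a turn outside -1 to 1 is refused whole. A call with a gripper value outside its range is refused whole. The fingers move at their own pace and stop on an object; the grip force is fixed at half the most. Time passes only in rows, so rows that repeat a pose let the fingers close. It gives the time, the measured TCP pose, the force, the opening and the grip force at its end, in the units of the state.
- manip.state(): the state, without advancing time (a new reading comes with each control period).
- manip.grab_frame(name): name is "scene" or "side" or "wrist"; returns a dict with "img" (384x512x3 uint8, red, green, blue), "fx", "fy", "cx", "cy" (pixels), "D" ([k1, k2, p1, p2, k3] as OpenCV has them; the pictures are not rectified), "eye" and "rotation" of the camera in the world; the wrist camera has in their place "tool_from_camera" (4x4, takes a point from camera to tool coordinates, whose origin is the TCP and whose axes are the flange's). Camera axes: x right, y down, z forward; pixel columns grow to the right and rows downward; lengths in m; the calibration is good to about 2 mm. A picture is of the moment at which its call begins: read the wrist's pose just before it. There is no depth.
- manip.job_done(): hands the job in; it is judged then, once.
The state is a dict: "time": time; "joint_pos": joint angles; "joint_vel": joint speeds; "joint_efforts": joint torques, N m; "tool_pos": TCP position; "tool_rot": TCP orientation; "contact_force": force on the tool from outside, world axes, zero at the start; "ft_torque": the same for the moment, N m; "gripper_width": opening from 0.0 (shut) to 1.0 (fully open); "grasp_force": force on a finger pad.
Only numpy, scipy, OpenCV 4.12 (cv2) and the standard library are available. Lean on these libraries where they do the work, as an engineer would, in place of code of your own. Each camera call takes 0.05 s, during which the arm holds its last target. There are 200 camera calls.

TASK

Push the swivelling dust cover of the mixer well aside, to about a right angle, and leave it open. Then take the tall capped tube out of the tray and press it upright onto the mixer's sprung cup, firmly but without slamming, until the cup is fully down; keep it down for about two seconds. Set the tube back gently, standing upright in its own vacant bay of the tray, and leave the two short tubes and the beaker where they are.

Things in the scene. Friction and masses are not known exactly. Their poses are not given: they have to be found in the camera images.
- mixer: Bench mixer, fixed: grey box 154 x 154 x 90 mm high. Origin: centre of its underside, z up; the hinge post of the dust cover (top 140 mm above the table, 7 mm radius) stands at its +x side. The sprung cup sits at its centre, on top.
- pad_face (a point): Centre of the flat floor of the mixer's sprung black rubber cup, 118 mm above the table when up; moves with the cup. The floor is 40 mm wide, the cup's round rim (56 mm outside) stands 8 mm above the floor; under it is a fixed round collar.
- pad (a joint): How far the sprung cup is pressed straight down: 0 up, 0.010 m fully down. It needs about 2 N to start and 9 N to be fully down, and springs back.
- cover (a joint): Angle of the dust cover about its upright hinge: 0 lies centred over the cup, grows counter-clockwise seen from above, up to 1.8 rad; stays where it is left (about 0.05 N m of friction). From 0 the tab moves towards the mixer's -y side.
- cover_tab (a point): Point on the upright round tab (12 mm diameter) at the cover's free edge, 88 mm from the hinge axis; the tab's top is 14 mm above this point, the cover plate's top face 17 mm below it (139 mm above the table). The cover is a clear round plate, 68 mm diameter, 5 mm thick, centred 62 mm from the hinge axis. Axes turn with the cover: -x points from hinge to tab.
- cover_hinge (a point): Point on the upright hinge axis of the cover, level with the underside of the cover plate (134 mm above the table). Axes as the mixer's.
- tray: Fixed red tray, 66 x 190 x 30 mm high (x, y, z), walls 5 mm, floor 5 mm thick, two dividers: three bays in a row along its y, each about 56 x 56 mm inside, centred at y = -60, 0 and +60 mm. Origin: centre of its underside.
- tube: The tall capped tube, loose: white round body of 30 mm diameter, flat foot, 125 mm tall in all; its top 25 mm is a grey cap of 33 mm diameter (grip it there). About 70 g. Origin: centre of its underside, z up its axis. Stands in one of the three bays.
- pot_a: A short capped tube of the same make, 62 mm tall, 30 mm diameter (cap 33 mm), loose, in another bay. Origin: centre of its underside. Leave alone.
- pot_b: The other short capped tube, as pot_a, in the remaining bay. Leave alone.
- beaker: Glass beaker, 68 mm diameter, 85 mm tall, loose on the table. Origin: centre of its underside. Leave alone.
There are look-alikes about, which are no part of the job. Of the things shaped like the mixer, the grey one is meant.

How it is judged:
On the way, in this order (a step that is already met when the one before it is completed fails the run):
1. the dust cover is swung open by more than 1.2 rad (value of joint cover above 1.2 rad), for 0.2 s.
2. the tall tube, upright (within 0.2 rad) and standing on the cup's floor, holds the cup fully down (8.5 mm or more) for 1.2 s (value of joint pad above 0.0085 m and contact force between tube and mixer above 3 N and horizontal distance between tube and pad_face below 0.016 m and z of tube in the frame of pad_face below 0.004 m and angle between tube's own z axis and vertical below 0.2 rad), for 1.2 s.
At the end, for the whole second after the job is handed in: The tall tube stands at rest on the tray's floor (foot within 4 mm of it), upright within 0.1 rad, in the bay without a short tube (its axis more than 36 mm from both); the cover is still open (more than 1.1 rad) and the cup has sprung back up (within 2 mm) (x of tube in the frame of tray between -0.025 and 0.025 m and y of tube in the frame of tray between -0.085 and 0.085 m and z of tube in the frame of tray below 0.009 m and angle between tube's own z axis and vertical below 0.1 rad and horizontal distance between tube and pot_a above 0.036 m and horizontal distance between tube and pot_b above 0.036 m and linear speed of tube below 0.02 m/s and value of joint cover above 1.1 rad and value of joint pad below 0.002 m); the robot touches nothing.
It fails at once if a short tube is moved more than 30 mm or tipped (distance of any of pot_a, pot_b from where it was at the start of the episode above 0.03 m or angle between any of pot_a, pot_b's own z axis and vertical above 0.4 rad).
It fails at once if the beaker is moved more than 30 mm (distance of beaker from where it was at the start of the episode above 0.03 m).
It fails at once if the tall tube is tipped by more than 0.6 rad (angle between tube's own z axis and vertical above 0.6 rad).
It fails at once if the tall tube is slammed on the mixer (more than 45 N) (contact force between tube and mixer above 45 N).
It fails at once if the tall tube is dropped (falling out of the fingers faster than 0.6 m/s) (contact force between tube and the fingers below 0.05 N and linear speed of tube above 0.6 m/s).
It also fails if it takes over 72 s, if anything falls off the work surface, if the arm or the gripper's body presses on something with over 40 N, if the wrist force passes 120 N, or if a joint passes its speed limit or range.

## Working session

There is one attempt and no reset: what is moved stays moved. The work goes in short steps, Python scripts to look and compute and a shell command to move; the robot and the scene stay as the last step left them, time stands still between calls to the robot, and variables do not carry over. Pictures are saved under pics/ and viewed, at most 13 in all, crops included, and the job is handed in when it is done.

```bash
mkdir -p pics; ls; cat > h.py <<'E'
import numpy as np, cv2
from scipy.spatial.transform import Rotation as R
from plant import manip
def grab(n):
    s=manip.state(); f=manip.grab_frame(n)
    if n=="wrist":
        q=s["tool_rot"]; T=np.eye(4); T[:3,:3]=R.from_quat([q[1],q[2],q[3],q[0]]).as_matrix(); T[:3,3]=s["tool_pos"]
        T=T@np.array(f["tool_from_camera"]); f["eye"]=T[:3,3]; f["rotation"]=T[:3,:3]
    f["K"]=np.array([[f["fx"],0,f["cx"]],[0,f["fy"],f["cy"]],[0,0,1.]]); f["D"]=np.array(f["D"],float)
    f["eye"]=np.array(f["eye"],float); f["rotation"]=np.array(f["rotation"],float)
    return f
def ray(f,uv):
    p=cv2.undistortPoints(np.array(uv,float).reshape(-1,1,2),f["K"],f["D"]).reshape(-1,2)
    d=np.c_[p,np.ones(len(p))]@f["rotation"].T
    return f["eye"],d/np.linalg.norm(d,axis=1)[:,None]
def plane(f,uv,z):
    e,d=ray(f,uv); return e+d*((z-e[2])/d[:,2])[:,None]
def proj(f,P):
    rv=cv2.Rodrigues(f["rotation"].T)[0]; t=-f["rotation"].T@f["eye"]
    return cv2.projectPoints(np.array(P,float).reshape(-1,1,3),rv,t,f["K"],f["D"])[0].reshape(-1,2)
def tri(fs,uvs):
    A=np.zeros((3,3));b=np.zeros(3);L=[]
    for f,uv in zip(fs,uvs):
        e,d=ray(f,uv);M=np.eye(3)-np.outer(d[0],d[0]);A+=M;b+=M@e;L.append((M,e))
    x=np.linalg.solve(A,b); return x,[round(float(np.linalg.norm(M@(x-e))),4) for M,e in L]
E
python3 - <<'E'
from h import *
import pickle
fs={n:grab(n) for n in("scene","side","wrist")}
pickle.dump(fs,open("f0.pkl","wb"))
for n,f in fs.items(): print(n,f["eye"].round(3),f["rotation"].round(2).tolist(),f["fx"])
a=np.hstack([fs["scene"]["img"],fs["side"]["img"]])
cv2.imwrite("pics/scene.png",cv2.resize(fs["scene"]["img"],(768,576))[:,:,::-1])
cv2.imwrite("pics/side.png",cv2.resize(fs["side"]["img"],(768,576))[:,:,::-1])
print(manip.state())
E
```

```text
pics
scene [1.219 0.222 0.593] [-0.25, 0.48, 0.74, -0.41] 364.65370890144777
side [0.265 0.623 1.029] [0.06, -0.18, 0.92, -0.33] 436.6053417225377
wrist [0.112 0.619 0.373] [[0.29, 0.92, 0.28], [0.96, -0.28, -0.09], [-0.0, 0.29, -0.96]] 329.4269226558001
{'time': 0.15, 'joint_pos': array([ 1.15600238e+00,  5.32195143e-02,  1.61395118e+00, -3.85962402e-05,
        1.47599761e+00, -1.18985410e-01]), 'joint_vel': array([ 0.00096885, -0.00011496, -0.00411021, -0.00045194,  0.00078084,
        0.00054974]), 'joint_efforts': array([ 5.50088753e-04, -3.94246852e+01, -3.70720232e+01, -1.09424082e-04,
        4.77971305e-03, -3.81150710e-05]), 'tool_pos': array([0.18200429, 0.59741603, 0.23035295]), 'tool_rot': array([-1.89245404e-04,  1.47363740e-01,  9.89082053e-01, -7.64999942e-04]), 'contact_force': array([ 0.07043097, -0.21740454, -0.61493898]), 'ft_torque': array([-0.01504736, -0.0265551 ,  0.01604207]), 'grasp_force': 0.0, 'gripper_width': 1.0039416748670351}
```

```bash
python3 - <<'E'
s=open('h.py').read()
s=s.replace('''f["rotation"]=np.array(f["rotation"],float)''','''f["rotation"]=np.array(f["rotation"],float)
    if f["rotation"].size==4: q=f["rotation"]; f["rotation"]=R.from_quat([q[1],q[2],q[3],q[0]]).as_matrix()''')
open('h.py','w').write(s)
E
python3 - <<'E'
from h import *
import pickle
fs=pickle.load(open("f0.pkl","rb"))
for f in fs.values():
    if f["rotation"].size==4: q=f["rotation"]; f["rotation"]=R.from_quat([q[1],q[2],q[3],q[0]]).as_matrix()
pickle.dump(fs,open("f0.pkl","wb"))
for n in("scene","side"): print(n,plane(fs[n],[[256,192],[0,380],[511,380],[256,100]],0).round(3).tolist())
E
```

```text
scene [[0.398, -0.182, 0.0], [1.137, -0.341, 0.0], [0.767, 0.48, 0.0], [-0.362, -0.54, 0.0]]
side [[0.561, -0.172, 0.0], [0.895, 0.542, 0.0], [-0.163, 0.126, 0.0], [0.719, -0.582, 0.0]]
```

View pics/scene.png

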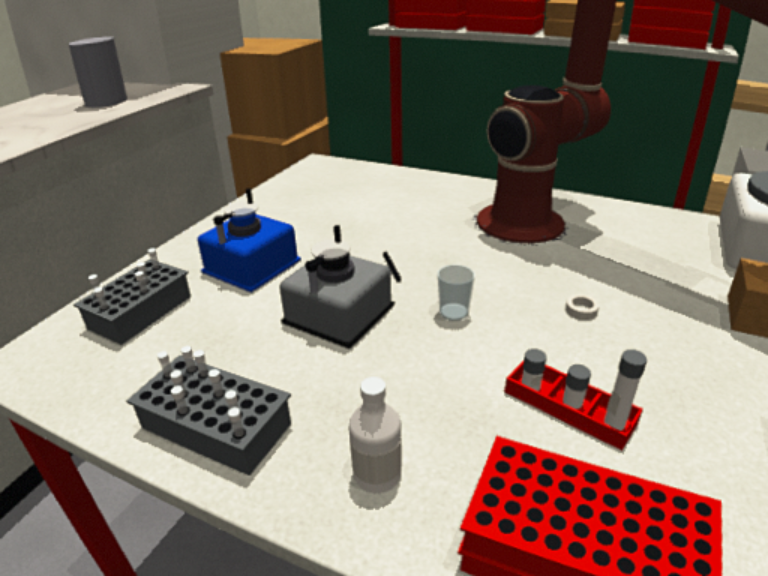

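View pics/side.png

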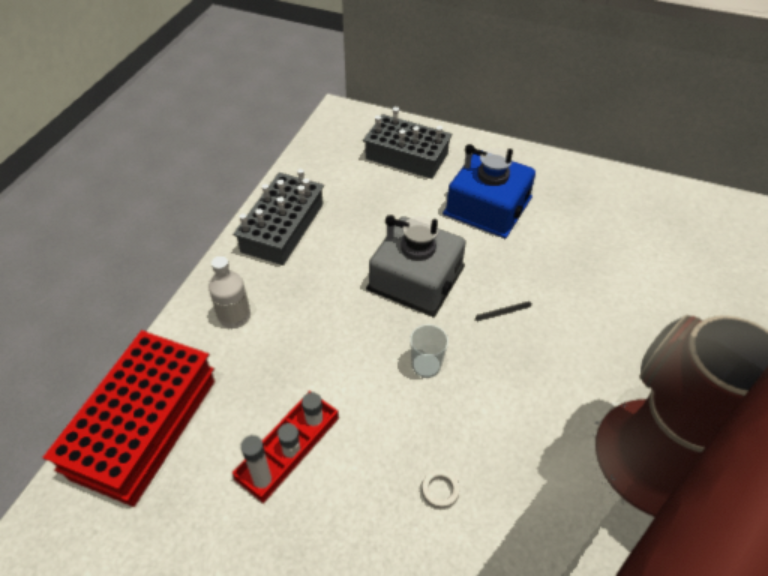

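Both views: the grey mixer is at scene (337,290) / side (417,262), with its cover tab at scene (337,233) / side (434,226) and its hinge post at scene (312,268) / side (391,222). The blue mixer at scene (248,245) / side (490,190) is a look-alike. In the small red tray, the tall tube is at scene (627,385) / side (255,460) in an end bay. Things that could be mistaken for it are the two short tubes at scene (534,370) and (577,385), the bottle at (375,440) and the red rack at (600,500). The beaker is at scene (455,290) / side (428,350).

```bash
python3 - <<'E'
from h import *
import pickle
fs=pickle.load(open("f0.pkl","rb"))
def crop(n,x,y,w,h): # full-res px
    return cv2.resize(fs[n]["img"][y:y+h,x:x+w],(400,300),interpolation=cv2.INTER_CUBIC)
m=np.vstack([np.hstack([crop("scene",180,140,100,75),crop("side",236,130,100,75)]),
 np.hstack([crop("scene",332,222,100,75),crop("side",145,256,100,75)])])
cv2.imwrite("pics/crop1.png",m[:,:,::-1])
E
```

```text
(no output)
```

View pics/crop1.png

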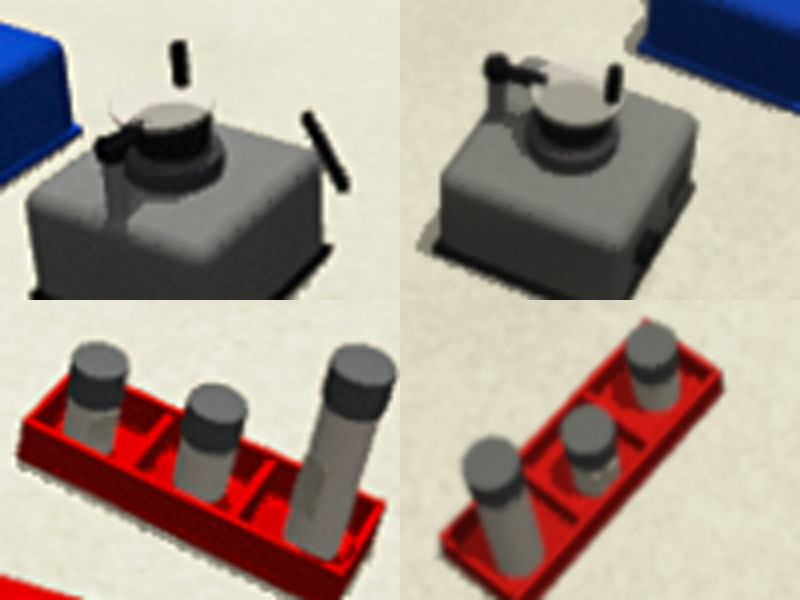

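The crop confirms the choice: the grey mixer with hinge knob (108,145), tab (180,42–85) and clear cover over the cup, and the tall tube at the tray's near end with its cap centre at (362,365) scene and (490,462) side. Triangulating these.

```bash
python3 - <<'E'
from h import *
import pickle
fs=pickle.load(open("f0.pkl","rb"))
def c(o,p): return [(p[0]+.5)/4-.5+o[0],(p[1]+.5)/4-.5+o[1]]
S1,D1,S2,D2=(180,140),(236,130),(332,222),(145,256)
F=[fs["scene"],fs["side"]]
pts={"tabtop":(c(S1,(179,42)),c(D1,(216,66))),"tabbot":(c(S1,(183,84)),c(D1,(212,101))),
"hinge":(c(S1,(106,148)),c(D1,(96,66))),
"tubecap":(c(S2,(362,65)),c(D2,(92,162))),"potA":(c(S2,(100,57)),c(D2,(254,44))),"potB":(c(S2,(216,105)),c(D2,(190,127))),
"cuprimtop/platecentre":(c(S1,(172,118)),c(D1,(180,100)))}
for k,(a,b) in pts.items():
    x,r=tri(F,[a,b]); print(k,x.round(4),r)
# plane casts
z={"tabtop":.17,"tubecap":.13,"potA":.067,"potB":.067,"hinge":.14}
for k,h in z.items(): print(k,[plane(f,[uv],h)[0].round(4).tolist() for f,uv in zip(F,pts[k])])
# tray red mask: small-tray contour, outer top corners
for n,f in fs.items():
    if n=="wrist": continue
    hsv=cv2.cvtColor(f["img"],cv2.COLOR_RGB2HSV)
    m=((hsv[...,0]<8)|(hsv[...,0]>172))&(hsv[...,1]>180)&(hsv[...,2]>60)
    N,l,st,ce=cv2.connectedComponentsWithStats(m.astype(np.uint8))
    print(n,[(st[i].tolist()) for i in range(1,N) if st[i,4]>150])
for n,p in(("scene",[(c(S1,q)) for q in[(28,200),(212,262),(322,170)]]),("side",[c(D1,q) for q in[(42,178),(220,243),(296,122)]])):
    print(n,"mixer top corners",plane(fs[n],p,.09).round(3).tolist())
print("tray top corners", plane(fs["scene"],[c(S2,q) for q in[(20,125),(345,272),(382,205),(75,75)]],.03).round(3).tolist(),plane(fs["side"],[c(D2,q) for q in[(42,238),(115,298),(322,72),(247,22)]],.03).round(3).tolist())
print("beaker",plane(fs["side"],[[426/1.5,366/1.5]],0).round(3))
E
```

```text
tabtop [ 0.484  -0.2283  0.1707] [0.0006, 0.0006]
tabbot [ 0.4839 -0.2269  0.1389] [0.0006, 0.0006]
hinge [ 0.5737 -0.2312  0.1375] [0.0008, 0.0008]
tubecap [0.5988 0.2793 0.1285] [0.0008, 0.0008]
potA [0.5659 0.1485 0.0668] [0.0008, 0.0008]
potB [0.5785 0.2143 0.0647] [0.0002, 0.0002]
cuprimtop/platecentre [ 0.5076 -0.2251  0.1284] [0.0025, 0.0025]
tabtop [[0.4834, -0.2282, 0.17], [0.4843, -0.2297, 0.17]]
tubecap [[0.6003, 0.2783, 0.13], [0.5983, 0.2807, 0.13]]
potA [[0.5657, 0.1478, 0.067], [0.5659, 0.1495, 0.067]]
potB [[0.5814, 0.2145, 0.067], [0.5777, 0.215, 0.067]]
hinge [[0.5765, -0.2297, 0.14], [0.5726, -0.2277, 0.14]]
scene [[260, 0, 104, 23, 2056], [419, 0, 58, 33, 1603], [475, 4, 12, 28, 182], [260, 24, 7, 84, 412], [451, 41, 29, 96, 608], [337, 241, 91, 59, 1744], [8, 281, 67, 103, 588], [306, 291, 175, 93, 8774]]
side [[29, 221, 113, 116, 5800], [156, 268, 69, 66, 1209]]
scene mixer top corners [[0.582, -0.291, 0.09], [0.597, -0.148, 0.09], [0.474, -0.131, 0.09]]
side mixer top corners [[0.585, -0.154, 0.09], [0.447, -0.143, 0.09], [0.431, -0.275, 0.09]]
tray top corners [[0.597, 0.114, 0.03], [0.64, 0.296, 0.03], [0.584, 0.31, 0.03], [0.542, 0.132, 0.03]] [[0.64, 0.297, 0.03], [0.581, 0.314, 0.03], [0.528, 0.134, 0.03], [0.589, 0.118, 0.03]]
beaker [[ 0.421 -0.025  0.   ]]
```

Checks: tab to hinge is 89 mm (88 given), tab top 0.171, cap top 0.1285 (0.130), pots 0.065–0.067. All are consistent. The mixer yaw is about -0.1 rad. First I align the tool with the world axes, close the gripper, and rise.

```bash
python3 -m pendant '[[0,[0,0,-0.3],-0.094],[0,[0,0,-0.3],-0.094],[0,[0,0,-0.3],-0.094],[0,[0,0,-0.3],-0.094]]'
python3 -m pendant '[[0,[-1,-1,0],0],[0,[-1,-1,0],0],[0,[-1,-1,0],0],[0,[-1,-1,0],0],[0,[-1,-1,0],0]]'
python3 -m pendant '[[0,[-1,-1,0],0],[0,[-1,-1,0],0],[0,[-1,-1,0],0],[0,[-1,-1,0],0],[0,[-1,-1,0],0]]'
```

```text
time: 0.55
tool_pos: [0.182, 0.5974, 0.2662]
tool_rot: [-0.0, 0.002, 1.0, -0.001]
contact_force: [-0.1, 0.2, -0.9]
gripper_width: 0.331
grasp_force: 0.0
time: 1.05
tool_pos: [0.3035, 0.4756, 0.2659]
tool_rot: [-0.001, 0.003, 1.0, -0.001]
contact_force: [-0.9, -0.1, -0.0]
gripper_width: -0.002
grasp_force: 0.0
time: 1.55
tool_pos: [0.4229, 0.3566, 0.2662]
tool_rot: [-0.001, 0.002, 1.0, -0.0]
contact_force: [0.4, 0.6, 0.7]
gripper_width: -0.002
grasp_force: 0.0
```

```bash
python3 -m pendant '[[0,[-0.8,-0.65,-0.3],0],[0,[-0.8,-0.65,-0.3],0],[0,[-0.8,-0.65,-0.3],0],[0,[-0.8,-0.65,-0.3],0],[0,[-0.8,-0.65,-0.3],0]]'
python3 - <<'E'
from h import *
import pickle
f=grab("wrist");pickle.dump(f,open("w1.pkl","wb"))
cv2.imwrite("pics/w1.png",cv2.resize(f["img"],(768,576))[:,:,::-1])
for P in([.599,.279,.13],[.566,.1485,.067],[.5785,.2143,.067]): print(proj(f,P)*1.5)
E
```

```text
time: 2.05
tool_pos: [0.5173, 0.281, 0.3026]
tool_rot: [-0.001, 0.0, 1.0, 0.0]
contact_force: [0.2, 0.0, 0.1]
gripper_width: 0.002
grasp_force: 0.0
[[374.65543497 372.68411065]]
[[213.89155437 300.45855518]]
[[295.32405277 315.14826744]]
```

View pics/w1.png

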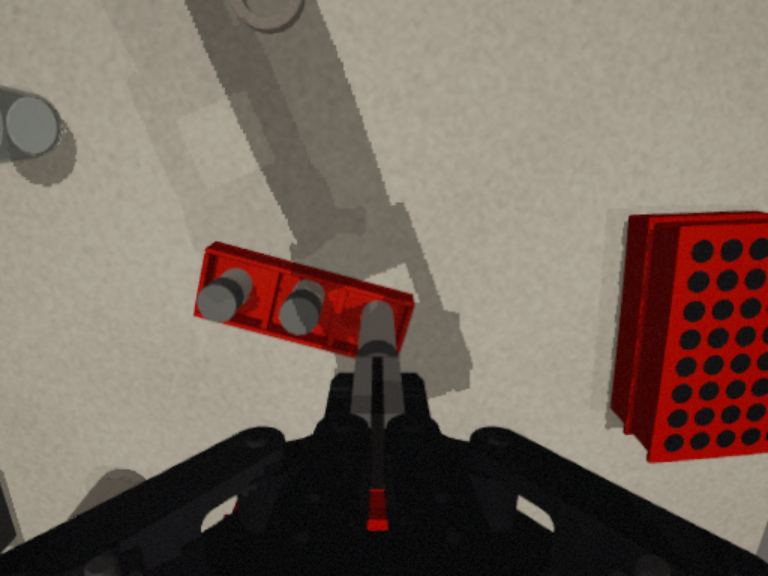

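The wrist view shows the tall cap at (378,370) and the pots at (222,297) and (300,313), within a few mm of the projections. Moving on to the cover.

```bash

python3 -m pendant '[[0,[0,-1,0],0],[0,[0,-1,0],0],[0,[0,-1,0],0],[0,[0,-1,0],0]]' >/dev/null
python3 -m pendant '[[0,[0,-1,0],0],[0,[0,-1,0],0],[0,[0,-1,0],0],[0,[0,-1,0],0]]' >/dev/null
python3 -m pendant '[[0,[0,-1,0],0],[0,[0,-1,0],0],[0,[0,-1,0],0],[0,[0,-1,0],0]]' >/dev/null
python3 -m pendant '[[0,[0.28,-0.88,0.6],0],[0,[0.28,-0.88,0.6],0],[0,[0.28,-0.88,0.6],0],[0,[0.28,-0.88,0.6],0],[0,[0.28,-0.88,0.6],0]]'
python3 - <<'E'
from h import *
import pickle
f=grab("wrist");pickle.dump(f,open("w2.pkl","wb"))
g=grab("scene");h=grab("side")
m=np.hstack([cv2.resize(f["img"],(400,300)),cv2.resize(g["img"][125:215,160:280],(400,300),interpolation=cv2.INTER_CUBIC)])
cv2.imwrite("pics/w2.png",m[:,:,::-1]);print(manip.state()["tool_pos"])
E
```

```text
time: 3.8
tool_pos: [0.4848, -0.1838, 0.2309]
tool_rot: [-0.0, -0.001, 1.0, 0.001]
contact_force: [-0.3, 0.4, -0.7]
gripper_width: -0.0
grasp_force: 0.0
[ 0.48550328 -0.18429235  0.23271547]
```

View pics/w2.png

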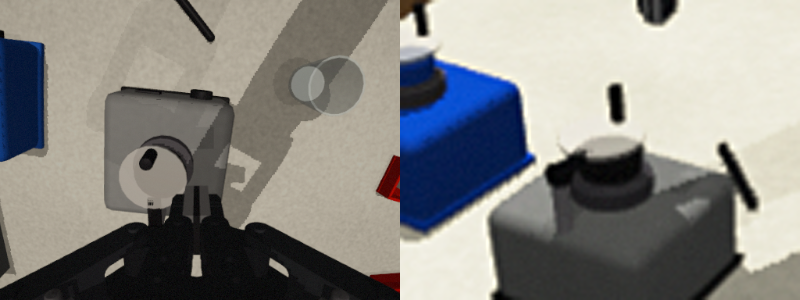

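In the wrist crop the cover tab is at (148,160) over the cup, and the closed fingers stand on its +y side. I go down beside the tab and push along the arc.

```bash

python3 -m pendant '[[0,[0,0,0.3],0],[0,[0,0,0.5],0],[0,[0,0,0.69],0],[0,[0,0,0.69],0],[0,[0,0,0.69],0]]'
python3 -m pendant '[[0,[0,-0.12,0],0],[0,[0,-0.22,0],0],[0,[0,-0.32,0],0],[0,[0,-0.42,0],0],[0,[-0.01,-0.52,0],0],[0,[-0.02,-0.61,0],0],[0,[-0.06,-0.7,0],0],[0,[-0.1,-0.78,0],0],[0,[-0.15,-0.86,0],0],[0,[-0.22,-0.93,0],0]]'
python3 -m pendant '[[0,[-0.08,-0.06,0],0],[0,[-0.17,-0.11,0],0],[0,[-0.25,-0.14,0],0],[0,[-0.28,-0.16,0],0],[0,[-0.28,-0.16,0],0]]'
python3 - <<'E'
from h import *
g=grab("scene");h=grab("side")
m=np.hstack([cv2.resize(g["img"][125:215,160:280],(400,300),interpolation=cv2.INTER_CUBIC),cv2.resize(h["img"][115:205,226:346],(400,300),interpolation=cv2.INTER_CUBIC)])
cv2.imwrite("pics/p3.png",m[:,:,::-1])
E
```

```text
time: 4.45
tool_pos: [0.4849, -0.1852, 0.1495]
tool_rot: [0.0, -0.0, 1.0, -0.0]
contact_force: [0.5, -0.3, 0.2]
gripper_width: -0.001
grasp_force: 0.0
time: 5.45
tool_pos: [0.5109, -0.2984, 0.1483]
tool_rot: [-0.0, 0.0, 1.0, -0.0]
contact_force: [-0.8, 0.4, 0.8]
gripper_width: 0.001
grasp_force: 0.3
time: 5.95
tool_pos: [0.5448, -0.317, 0.1485]
tool_rot: [0.0, 0.0, 1.0, -0.0]
contact_force: [0.4, -0.5, 0.5]
gripper_width: 0.001
grasp_force: 0.0
```

View pics/p3.png

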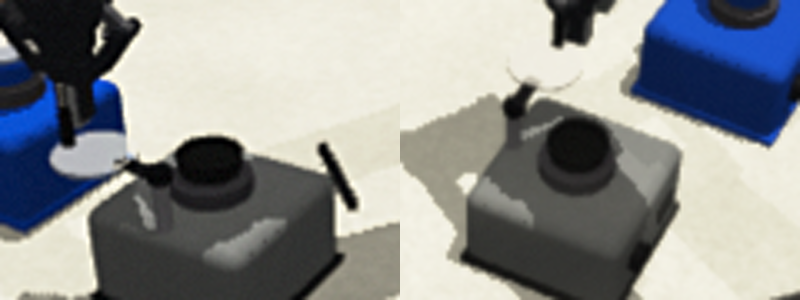

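The cover now stands at about a right angle (plate at (90,152) left, (545,65) right), and the cup is clear at (210,157) and (578,145). I retreat upwards and measure the cup.

```bash

python3 -m pendant '[[0,[0.04,0,-0.2],0],[0,[0.06,0,-0.6],0],[0,[0.06,0,-1],0],[0,[0.06,0,-1],0]]'
python3 -m pendant '[[1,[0,1,-0.3],0],[1,[0,1,-0.3],0],[1,[0,1,-0.3],0],[1,[0,1,-0.3],0]]'
python3 -m pendant '[[1,[0,1,0],0],[1,[0,1,0],0],[1,[0,1,0],0],[1,[0,1,0],0]]' >/dev/null
python3 -m pendant '[[1,[0,1,0],0],[1,[0,1,0],0],[1,[0,1,0],0],[1,[0,1,0],0],[1,[0,1,0],0],[1,[0,1,0],0]]'
python3 - <<'E'
from h import *
import pickle
g=grab("scene");h=grab("side");w=grab("wrist")
pickle.dump([g,h,w],open("f4.pkl","wb"))
def fit(f,lo,hi,zz,x0):
    # dark cup pixels near predicted
    u,v=proj(f,x0)[0].astype(int)
    im=f["img"][v-22:v+23,u-26:u+27]; m=(im.max(2)<hi).astype(np.uint8)
    cs,_=cv2.findContours(m,cv2.RETR_EXTERNAL,cv2.CHAIN_APPROX_NONE)
    for c in sorted(cs,key=cv2.contourArea)[-2:]:
        if len(c)>5: print(cv2.contourArea(c),cv2.boundingRect(c),[cv2.fitEllipse(c)[0][0]+u-26,cv2.fitEllipse(c)[0][1]+v-22])
for n,f in(("scene",g),("side",h),("wrist",w)): 
    print(n); fit(f,0,45,.126,[.511,-.223,.126]) if n!="wrist" else print(proj(w,[.511,-.223,.126]))
sc=[210*.3+160-.35,157*.3+125-.35];sd=[178*.3+226-.35,145*.3+115-.35]
print(tri([g,h],[sc,sd]),plane(g,[sc],.126),plane(h,[sd],.126))
im=np.hstack([cv2.resize(g["img"][155:200,195:255],(400,300),interpolation=cv2.INTER_CUBIC),cv2.resize(h["img"][135:180,250:310],(400,300),interpolation=cv2.INTER_CUBIC)])
im=np.vstack([im,np.hstack([cv2.resize(w["img"],(400,300)),np.zeros((300,400,3),np.uint8)])])
cv2.imwrite("pics/p4.png",cv2.convertScaleAbs(im,alpha=1.6)[:,:,::-1])
E
```

```text
time: 6.45
tool_pos: [0.5396, -0.3188, 0.2788]
tool_rot: [0.006, 0.0, 1.0, -0.005]
contact_force: [0.4, 0.2, 0.3]
gripper_width: -0.003
grasp_force: 0.0
time: 6.85
tool_pos: [0.5375, -0.1942, 0.3068]
tool_rot: [0.002, -0.002, 1.0, -0.001]
contact_force: [0.3, -1.2, -0.2]
gripper_width: 0.681
grasp_force: 0.0
time: 7.85
tool_pos: [0.5373, 0.0415, 0.3042]
tool_rot: [-0.0, 0.001, 1.0, -0.0]
contact_force: [-0.3, -0.3, 0.1]
gripper_width: 0.997
grasp_force: 0.0
scene
121.0 (1, 26, 39, 15) [np.float64(217.19500732421875), np.float64(179.66320037841797)]
236.0 (17, 19, 20, 16) [np.float64(222.28047561645508), np.float64(173.65048599243164)]
side
29.0 (6, 7, 7, 10) [np.float64(260.76008319854736), np.float64(145.86215782165527)]
216.0 (18, 17, 18, 17) [np.float64(278.6027603149414), np.float64(158.7136631011963)]
wrist
[[ -5.60566287 147.92992892]]
(array([ 0.51004687, -0.22206357,  0.11998598]), [0.0004, 0.0004]) [[ 0.51861538 -0.21702074  0.126     ]] [[ 0.50834239 -0.21586883  0.126     ]]
```

View pics/p4.png

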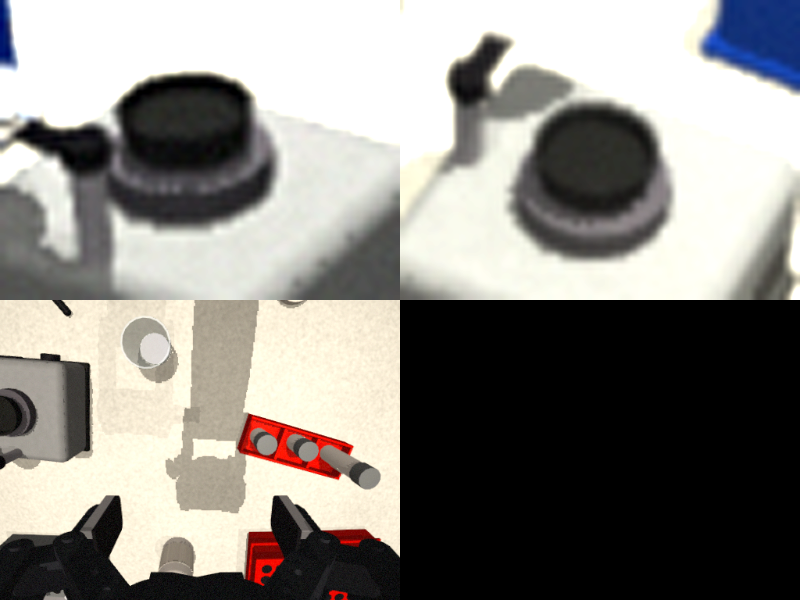

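The cup is open and clear: rim centre scene crop (187,108), side crop (197,155). The wrist view shows the tall cap centre at (367,478). Triangulating.

```bash
python3 - <<'E'
from h import *
import pickle
g,h,w=pickle.load(open("f4.pkl","rb"))
a,b=[222.6,170.8],[279.2,157.8]
print(tri([g,h],[a,b]),plane(g,[a],.126),plane(h,[b],.126))
P=[.511,-.223,.126]; print("pred",proj(g,P),proj(h,P))
c=[(367.5)*1.28-.5,177.5*1.28-.5]
print("cap wrist",c,plane(w,[c],.13),proj(w,[.599,.2795,.13]))
S2,D2=(332,222),(145,256)
cc=lambda o,p:[(p[0]+.5)/4-.5+o[0],(p[1]+.5)/4-.5+o[1]]
print(tri([g,h,w],[cc(S2,(362,65)),cc(D2,(92,162)),c]))
for p in([264,143],[307,150]): print(plane(w,[[p[0]*1.28,p[1]*1.28]],.067))
print(manip.state()["tool_pos"])
# post-opening cover angle: hinge & tab in side
E
```

```text
(array([ 0.50956484, -0.22197117,  0.12227482]), [0.0009, 0.0009]) [[ 0.51431409 -0.21962248  0.126     ]] [[ 0.50839859 -0.21733896  0.126     ]]
pred [[222.10522027 169.97423852]] [[278.99117569 156.2375597 ]]
cap wrist [469.90000000000003, 226.70000000000002] [[0.59719907 0.27614065 0.13      ]] [[472.46310654 228.20920961]]
(array([0.59855226, 0.2788425 , 0.12771426]), [0.0009, 0.0011, 0.0008])
[[0.56545012 0.14489268 0.067     ]]
[[0.57677885 0.21374494 0.067     ]]
[0.53725706 0.04191093 0.30438466]
```

```bash

python3 -m pendant '[[1,[-0.25,1,0],0],[1,[-0.25,1,0],0],[1,[-0.25,1,0],0],[1,[-0.25,1,0],0]]' >/dev/null
python3 -m pendant '[[1,[-0.26,0.98,0.6],0],[1,[-0.26,0.98,0.6],0],[1,[-0.26,0.98,0.6],0],[1,[-0.26,0.98,0.6],0],[1,[-0.26,0.98,0.6],0],[1,[-0.26,0.98,0.6],0],[1,[-0.26,0.98,0.6],0],[1,[-0.26,0.98,0.6],0]]'
python3 - <<'E'
from h import *
import pickle
w=grab("wrist");pickle.dump(w,open("w5.pkl","wb"))
cv2.imwrite("pics/w5.png",cv2.resize(cv2.convertScaleAbs(w["img"],alpha=1.5),(768,576))[:,:,::-1])
print(manip.state()["tool_pos"],proj(w,[.598,.279,.13])*1.5)
E
```

```text
time: 9.2
tool_pos: [0.599, 0.2798, 0.2341]
tool_rot: [0.001, 0.001, 1.0, 0.0]
contact_force: [-0.3, -0.4, 0.7]
gripper_width: 1.003
grasp_force: 0.0
[0.59886678 0.2800121  0.23384525] [[375.98478169 285.93924516]]
```

View pics/w5.png

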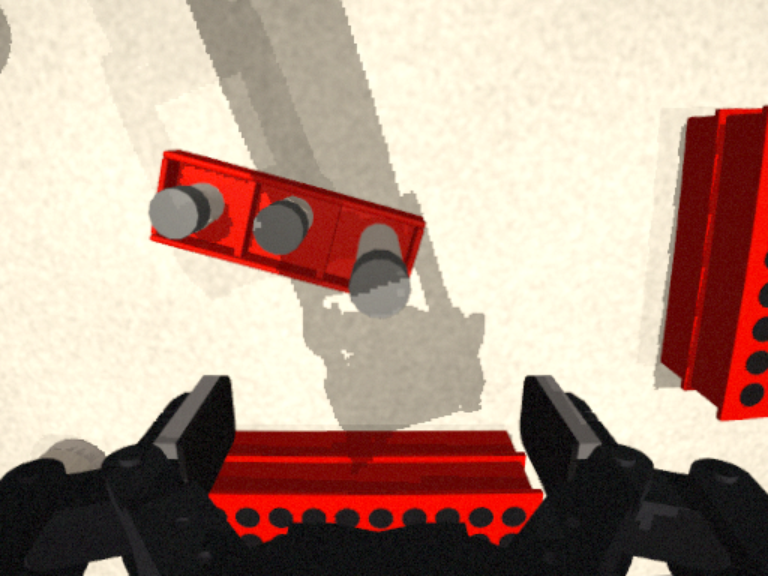

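The cap centre is at (380,289), 2 mm from the prediction, so the TCP is right above it. Descending and gripping.

```bash

python3 -m pendant '[[1,[0,0,0.2],0],[1,[0,0,0.4],0],[1,[0,0,0.6],0],[1,[0,0,0.8],0],[1,[0,0,0.8],0]]' >/dev/null
python3 -m pendant '[[1,[0,0.01,0.12],0],[1,[0,0.01,0.24],0],[1,[0,0.01,0.36],0],[1,[0,0.01,0.36],0],[1,[0,0.01,0.36],0]]'
python3 -m pendant '[[0.5,[0,0,0],0],[0.45,[0,0,0],0],[0.42,[0,0,0],0],[0,[0,0,0],0],[0,[0,0,0],0],[0,[0,0,0],0],[0,[0,0,0],0],[0,[0,0,0],0]]'
```

```text
time: 10.25
tool_pos: [0.5982, 0.282, 0.0928]
tool_rot: [-0.0, 0.0, 1.0, -0.0]
contact_force: [-0.4, -1.1, 0.3]
gripper_width: 0.998
grasp_force: 0.0
time: 11.05
tool_pos: [0.5989, 0.2821, 0.094]
tool_rot: [0.001, 0.0, 1.0, 0.0]
contact_force: [0.3, -0.3, 4.6]
gripper_width: 0.356
grasp_force: 59.2
```

```bash

python3 -m pendant '[[0,[0,0,-0.1],0],[0,[0,0,-0.3],0],[0,[0,0,-0.5],0],[0,[0,0,-0.75],0],[0,[0,0,-1],0],[0,[0,0,-1],0],[0,[0,0,-1],0]]'
python3 -m pendant '[[0,[0,0,-0.2],0],[0,[0,0,-0.4],0],[0,[0,0,-0.6],0],[0,[0,0,-0.6],0],[0,[0,0,-0.6],0],[0,[0,0,-0.6],0]]'
python3 - <<'E'
from h import *
import pickle
g=grab("scene");h=grab("side");w=grab("wrist");pickle.dump([g,h,w],open("f6.pkl","wb"))
s=manip.state()["tool_pos"];print(s)
out=[]
for f in(g,h):
    u,v=proj(f,s-[0,0,.04])[0].astype(int); u=max(50,min(462,u));v=max(75,min(309,v)); print(u,v)
    out.append(cv2.resize(f["img"][v-75:v+75,u-50:u+50],(400,600),interpolation=cv2.INTER_CUBIC))
cv2.imwrite("pics/p6.png",np.hstack(out)[:,:,::-1])
E
```

```text
time: 11.75
tool_pos: [0.5985, 0.2821, 0.2138]
tool_rot: [0.0, 0.0, 1.0, 0.0]
contact_force: [0.8, -0.4, -0.9]
gripper_width: 0.359
grasp_force: 59.3
time: 12.35
tool_pos: [0.5973, 0.2817, 0.2819]
tool_rot: [-0.002, 0.0, 1.0, -0.001]
contact_force: [0.9, 0.1, -1.0]
gripper_width: 0.358
grasp_force: 59.4
[0.59769404 0.28176963 0.28292735]
437 189
159 271
```

View pics/p6.png

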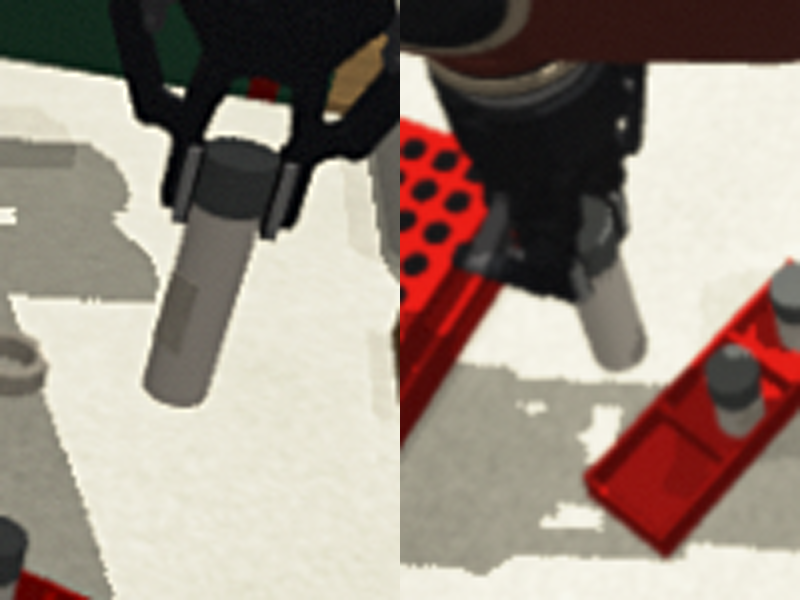

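The tube is lifted out and held by its cap, foot at (175,396) left and (621,357) right, with the bay vacant. I check where the foot is and how upright it hangs.

```bash
python3 - <<'E'
from h import *
import pickle
g,h,w=pickle.load(open("f6.pkl","rb"))
c=lambda o,p:[(p[0]+.5)/4-.5+o[0],(p[1]+.5)/4-.5+o[1]]
a,b=c((387,114),(175,396)),c((109,196),(221,357))
print(tri([g,h],[a,b]))
for f,uv in((g,a),(h,b)): print(plane(f,[uv],.194))
print("cap",plane(g,[c((387,114),(239,155))],.319))
print("tcp",manip.state()["tool_pos"])
E
```

```text
(array([0.59613563, 0.28167162, 0.18862174]), [0.0014, 0.0014])
[[0.60346746 0.27963617 0.194     ]]
[[0.59423605 0.28531892 0.194     ]]
cap [[0.60319463 0.278563   0.319     ]]
tcp [0.59769404 0.28176963 0.28292735]
```

```bash

python3 -m pendant '[[0,[0.03,-0.15,0],0],[0,[0.07,-0.4,0],0],[0,[0.1,-0.6,0],0],[0,[0.145,-0.84,0],0]]' >/dev/null
python3 -m pendant '[[0,[0.036,-0.21,0],0],[0,[0.072,-0.42,0],0],[0,[0.109,-0.63,0],0],[0,[0.145,-0.84,0],0]]' >/dev/null
python3 -m pendant '[[0,[0.036,-0.21,0],0],[0,[0.072,-0.42,0],0],[0,[0.109,-0.63,0],0],[0,[0.145,-0.84,0],0]]' >/dev/null
python3 -m pendant '[[0,[0.036,-0.21,0],0],[0,[0.072,-0.42,0],0],[0,[0.109,-0.63,0],0],[0,[0.145,-0.84,0],0]]' 
python3 -m pendant '[[0,[0.036,-0.21,0],0],[0,[0.072,-0.42,0],0],[0,[0.109,-0.63,0],0],[0,[0.145,-0.84,0],0],[0,[0.145,-0.84,0.2],0],[0,[0.145,-0.84,0.35],0],[0,[0.145,-0.84,0.35],0],[0,[0.145,-0.84,0.35],0],[0,[0.145,-0.84,0.35],0]]'
python3 - <<'E'
from h import *
import pickle
g=grab("scene");h=grab("side");w=grab("wrist");pickle.dump([g,h,w],open("f7.pkl","wb"))
print(manip.state()["tool_pos"])
m=np.hstack([cv2.resize(g["img"][115:205,185:245],(400,600),interpolation=cv2.INTER_CUBIC),cv2.resize(h["img"][95:185,250:310],(400,600),interpolation=cv2.INTER_CUBIC)])
cv2.imwrite("pics/p7.png",cv2.convertScaleAbs(m,alpha=1.5)[:,:,::-1])
E
```

```text
time: 14.1
tool_pos: [0.5275, -0.1227, 0.285]
tool_rot: [-0.0, 0.001, 1.0, -0.0]
contact_force: [1.2, -0.5, -2.2]
gripper_width: 0.361
grasp_force: 59.4
time: 15.0
tool_pos: [0.5115, -0.2222, 0.2447]
tool_rot: [0.001, 0.0, 1.0, -0.001]
contact_force: [-0.4, 0.3, -0.2]
gripper_width: 0.361
grasp_force: 59.5
[ 0.51167529 -0.2221118   0.24472448]
```

View pics/p7.png

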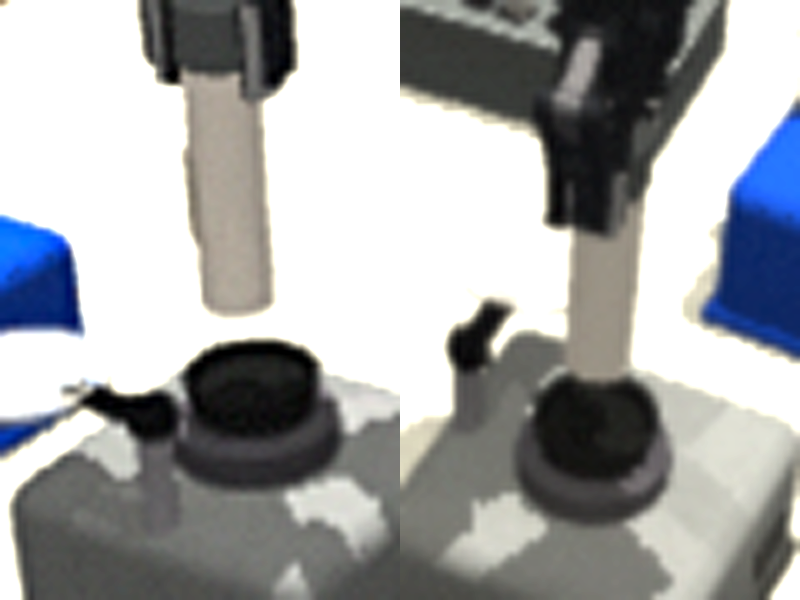

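The tube hangs upright above the cup: foot scene crop (238,303), side (598,370); rim centre scene (253,384), side (597,428). I compute the relative offset numerically.

```bash
python3 - <<'E'
from h import *
import pickle
g,h,w=pickle.load(open("f7.pkl","rb"))
k=400/60
c=lambda o,p:[(p[0]+.5)/k-.5+o[0],(p[1]+.5)/k-.5+o[1]]
S,D=(185,115),(250,95)
foot=tri([g,h],[c(S,(238,302)),c(D,(198,371))]);cup=tri([g,h],[c(S,(253,383)),c(D,(197,428))])
print(foot,cup)
t=manip.state()["tool_pos"]
# horizontal-only: fit cup xy at z=.126 and foot xy at z=tcp-.0895 by columns only
def colfit(us,z,x0):
    from scipy.optimize import least_squares
    return least_squares(lambda p:[proj(f,[*p,z])[0,0]-u for f,u in zip((g,h),us)],x0).x
print("foot",colfit([c(S,(238,0))[0],c(D,(198,0))[0]],t[2]-.0895,t[:2]),"cup",colfit([c(S,(253,0))[0],c(D,(197.5,0))[0]],.126,t[:2]),t)
# body edges measured automatically for sub-pixel columns
for n,f,z in(("scene",g,t[2]-.075),("side",h,t[2]-.075)):
    u,v=proj(f,[t[0],t[1],z])[0]; r=f["img"][int(round(v)),int(u)-10:int(u)+11].sum(1); print(n,u.round(1),v.round(1),r.tolist())
E
```

```text
(array([ 0.51114881, -0.22378696,  0.15339545]), [0.0028, 0.0028]) (array([ 0.50960955, -0.22228826,  0.11829787]), [0.0011, 0.0011])
foot [ 0.51243853 -0.22509369] cup [ 0.51010402 -0.22224889] [ 0.51167529 -0.2221118   0.24472448]
scene 221.0 155.2 [688, 688, 690, 527, 309, 320, 321, 327, 338, 339, 329, 320, 315, 289, 320, 545, 692, 683, 680, 680, 685]
side 279.4 145.5 [242, 256, 329, 379, 438, 466, 316, 288, 283, 287, 293, 289, 288, 287, 286, 358, 618, 690, 692, 692, 695]
```

Correct by (-2,+2.5) mm, then descend to just above the floor and press gradually.

```bash

python3 -m pendant '[[0,[0.017,0.02,0],0],[0,[0.017,0.02,0.05],0],[0,[0.017,0.02,0.1],0],[0,[0.017,0.02,0.15],0],[0,[0.017,0.02,0.2],0],[0,[0.017,0.02,0.25],0],[0,[0.017,0.02,0.25],0],[0,[0.017,0.02,0.25],0]]'
python3 -m pendant '[[0,[0,0,0.02],0],[0,[0,0,0.04],0],[0,[0,0,0.06],0],[0,[0,0,0.08],0],[0,[0,0,0.08],0]]'
```

```text
time: 15.95
tool_pos: [0.5091, -0.2195, 0.213]
tool_rot: [-0.0, 0.0, 1.0, 0.0]
contact_force: [-0.0, 0.1, -0.3]
gripper_width: 0.356
grasp_force: 59.5
time: 16.45
tool_pos: [0.5094, -0.2196, 0.2042]
tool_rot: [0.0, 0.0, 1.0, -0.0]
contact_force: [0.3, 0.6, 2.2]
gripper_width: 0.359
grasp_force: 59.6
```

```bash

python3 -m pendant '[[0,[0,0,0.01],0],[0,[0,0,0.02],0],[0,[0,0,0.03],0],[0,[0,0,0.04],0],[0,[0,0,0.04],0]]'
python3 -m pendant '[[0,[0,0,0.005],0],[0,[0,0,0.01],0],[0,[0,0,0.015],0],[0,[0,0,0.02],0],[0,[0,0,0.02],0]]'
```

```text
time: 16.95
tool_pos: [0.5095, -0.2197, 0.1996]
tool_rot: [0.001, 0.0, 1.0, -0.0]
contact_force: [-0.0, -0.3, 5.8]
gripper_width: 0.362
grasp_force: 59.9
time: 17.45
tool_pos: [0.5097, -0.2197, 0.1977]
tool_rot: [0.001, 0.0, 1.0, -0.0]
contact_force: [-0.4, 0.8, 7.4]
gripper_width: 0.358
grasp_force: 60.0
```

```bash

python3 -m pendant '[[0,[0,0,0.005],0],[0,[0,0,0.01],0],[0,[0,0,0.015],0],[0,[0,0,0.02],0],[0,[0,0,0.02],0]]'
python3 -m pendant '[[0,[0,0,0.003],0],[0,[0,0,0.005],0],[0,[0,0,0.008],0],[0,[0,0,0.01],0],[0,[0,0,0.01],0]]'
```

```text
time: 17.95
tool_pos: [0.5101, -0.2198, 0.1969]
tool_rot: [0.001, 0.0, 1.0, -0.001]
contact_force: [-1.9, 2.6, 12.0]
gripper_width: 0.361
grasp_force: 60.5
time: 18.45
tool_pos: [0.5105, -0.2199, 0.1969]
tool_rot: [0.002, 0.0, 1.0, -0.001]
contact_force: [-2.4, 2.1, 15.4]
gripper_width: 0.36
grasp_force: 60.7
```

The cup is at its stop: z no longer changes and the force has risen to 15 N. Hold, then rise gently.

```bash

python3 -m pendant '[[0,[0,0,0],0],[0,[0,0,0],0],[0,[0,0,0],0],[0,[0,0,0],0],[0,[0,0,0],0],[0,[0,0,0],0],[0,[0,0,0],0],[0,[0,0,0],0],[0,[0,0,0],0],[0,[0,0,0],0]]'
python3 -m pendant '[[0,[0,0,0],0],[0,[0,0,0],0],[0,[0,0,0],0],[0,[0,0,0],0],[0,[0,0,0],0],[0,[0,0,0],0],[0,[0,0,0],0],[0,[0,0,0],0],[0,[0,0,0],0],[0,[0,0,0],0]]'
python3 -m pendant '[[0,[0,0,-0.03],0],[0,[0,0,-0.06],0],[0,[0,0,-0.1],0],[0,[0,0,-0.15],0],[0,[0,0,-0.25],0],[0,[0,0,-0.4],0],[0,[0,0,-0.6],0],[0,[0,0,-0.75],0],[0,[0,0,-0.75],0],[0,[0,0,-0.75],0]]'
python3 - <<'E'
from h import *
import pickle
g=grab("scene");h=grab("side");pickle.dump([g,h],open("f8.pkl","wb"))
for f in (g,h): # slip check: cap bottom/body edge offset along the tube vs TCP
    t=manip.state()["tool_pos"]; P=[[t[0],t[1],t[2]-z] for z in np.arange(.06,.105,.004)]
    print([int(f["img"][int(round(v)),int(round(u))].sum()) for u,v in proj(f,P)])
E
```

```text
time: 19.45
tool_pos: [0.5105, -0.2199, 0.1969]
tool_rot: [0.002, 0.0, 1.0, -0.001]
contact_force: [-3.4, 2.6, 15.4]
gripper_width: 0.361
grasp_force: 60.7
time: 20.45
tool_pos: [0.5105, -0.2199, 0.1969]
tool_rot: [0.002, 0.0, 1.0, -0.001]
contact_force: [-3.2, 2.4, 15.4]
gripper_width: 0.361
grasp_force: 60.7
time: 21.45
tool_pos: [0.509, -0.2195, 0.2825]
tool_rot: [-0.0, 0.0, 1.0, 0.0]
contact_force: [0.4, -0.8, -0.7]
gripper_width: 0.364
grasp_force: 59.4
[330, 329, 329, 335, 326, 327, 326, 310, 382, 583, 681, 680]
[287, 289, 284, 286, 287, 288, 286, 286, 287, 291, 658, 692]
```

Held for over 2 s, cup released, no slip. Carrying the tube back.

```bash

python3 -m pendant '[[0,[-0.03,0.15,0],0],[0,[-0.07,0.4,0],0],[0,[-0.11,0.62,0],0],[0,[-0.148,0.836,0],0]]' >/dev/null
python3 -m pendant '[[0,[-0.037,0.21,0],0],[0,[-0.074,0.42,0],0],[0,[-0.11,0.63,0],0],[0,[-0.148,0.836,0],0]]' >/dev/null
python3 -m pendant '[[0,[-0.037,0.21,0],0],[0,[-0.074,0.42,0],0],[0,[-0.11,0.63,0],0],[0,[-0.148,0.836,0],0]]' >/dev/null
python3 -m pendant '[[0,[-0.037,0.21,0],0],[0,[-0.074,0.42,0],0],[0,[-0.11,0.63,0],0],[0,[-0.148,0.836,0],0]]' >/dev/null
python3 -m pendant '[[0,[-0.037,0.21,0],0],[0,[-0.074,0.42,0],0],[0,[-0.11,0.63,0],0],[0,[-0.148,0.836,0],0],[0,[-0.148,0.836,0],0],[0,[-0.148,0.836,0],0],[0,[-0.148,0.836,0],0]]'
python3 -m pendant '[[0,[0,0,0.2],0],[0,[0,0,0.4],0],[0,[0,0,0.6],0],[0,[0,0,0.8],0],[0,[0,0,0.9],0],[0,[0,0,0.9],0],[0,[0,0,0.9],0]]'
```

```text
time: 23.85
tool_pos: [0.5979, 0.2812, 0.2819]
tool_rot: [-0.001, 0.001, 1.0, -0.0]
contact_force: [-1.4, 0.6, -0.7]
gripper_width: 0.359
grasp_force: 59.5
time: 24.55
tool_pos: [0.5986, 0.2817, 0.1759]
tool_rot: [0.001, 0.001, 1.0, 0.0]
contact_force: [0.2, 0.6, -0.9]
gripper_width: 0.363
grasp_force: 59.5
```

Same spot as the pick-up; lowering to the floor.

```bash

python3 -m pendant '[[0,[0,0,0.12],0],[0,[0,0,0.24],0],[0,[0,0,0.36],0],[0,[0,0,0.48],0],[0,[0,0,0.58],0],[0,[0,0,0.63],0],[0,[0,0,0.63],0],[0,[0,0,0.63],0]]'
python3 -m pendant '[[0,[0,0,0.01],0],[0,[0,0,0.02],0],[0,[0,0,0.03],0],[0,[0,0,0.035],0],[0,[0,0,0.035],0]]'
```

```text
time: 25.35
tool_pos: [0.5985, 0.2822, 0.0996]
tool_rot: [0.0, 0.0, 1.0, 0.0]
contact_force: [-0.9, -0.7, 0.3]
gripper_width: 0.357
grasp_force: 59.5
time: 25.85
tool_pos: [0.5981, 0.282, 0.0951]
tool_rot: [-0.0, 0.0, 1.0, -0.0]
contact_force: [0.0, -0.3, -0.8]
gripper_width: 0.358
grasp_force: 59.5
```

```bash

python3 -m pendant '[[0,[0,0,0.005],0],[0,[0,0,0.01],0],[0,[0,0,0.013],0],[0,[0,0,0.013],0]]'
python3 -m pendant '[[0.4,[0,0,0],0],[0.45,[0,0,0],0],[0.5,[0,0,0],0],[0.6,[0,0,0],0],[0.7,[0,0,0],0],[0.9,[0,0,0],0],[1,[0,0,0],0],[1,[0,0,0],0],[1,[0,0,0],0]]'
python3 -m pendant '[[1,[0,0,-0.15],0],[1,[0,0,-0.3],0],[1,[0,0,-0.6],0],[1,[0,0,-1],0],[1,[0,0,-1],0],[1,[0,0,-1],0]]'
python3 -m pendant '[[1,[0.4,0,-0.3],0],[1,[0.8,0,-0.3],0],[1,[0.8,0,-0.3],0],[1,[0.8,0,-0.3],0],[1,[0.8,0,-0.3],0],[1,[0.8,0,-0.3],0]]'
python3 - <<'E'
from h import *
import pickle
g=grab("scene");h=grab("side");w=grab("wrist")
f0=pickle.load(open("f0.pkl","rb"))
c=lambda f,u,v,w_,h_:f["img"][v:v+h_,u:u+w_]
k=lambda f,u,v:cv2.resize(c(f,u,v,100,75),(266,300),interpolation=cv2.INTER_CUBIC)
m=np.vstack([np.hstack([k(g,332,222),k(h,145,256),k(g,150,130)]),np.hstack([k(f0["scene"],332,222),k(f0["side"],145,256),k(h,236,120)])])
cv2.imwrite("pics/p8.png",m[:,:,::-1])
for n,f in(("scene",g),("side",h)):
    r=dict(scene=(222,300,332,432),side=(256,331,145,245))[n]
    d=np.abs(f["img"].astype(int)-f0[n]["img"]).max(2)[r[0]:r[1],r[2]:r[3]]; print(n,"changed px",(d>60).sum())
E
```

```text
time: 26.25
tool_pos: [0.5985, 0.282, 0.0941]
tool_rot: [0.0, 0.0, 1.0, 0.0]
contact_force: [0.0, -0.7, 1.5]
gripper_width: 0.355
grasp_force: 59.7
time: 27.15
tool_pos: [0.5982, 0.282, 0.0935]
tool_rot: [0.0, 0.0, 1.0, -0.0]
contact_force: [0.2, -0.4, -0.2]
gripper_width: 1.0
grasp_force: 0.0
time: 27.75
tool_pos: [0.5999, 0.2826, 0.2187]
tool_rot: [0.004, 0.0, 1.0, 0.001]
contact_force: [0.1, -0.3, -0.1]
gripper_width: 0.999
grasp_force: 0.0
time: 28.35
tool_pos: [0.503, 0.2819, 0.249]
tool_rot: [-0.0, 0.001, 1.0, -0.0]
contact_force: [-0.2, 0.3, -0.4]
gripper_width: 0.999
grasp_force: 0.0
scene changed px 1715
side changed px 2287
```

View pics/p8.png

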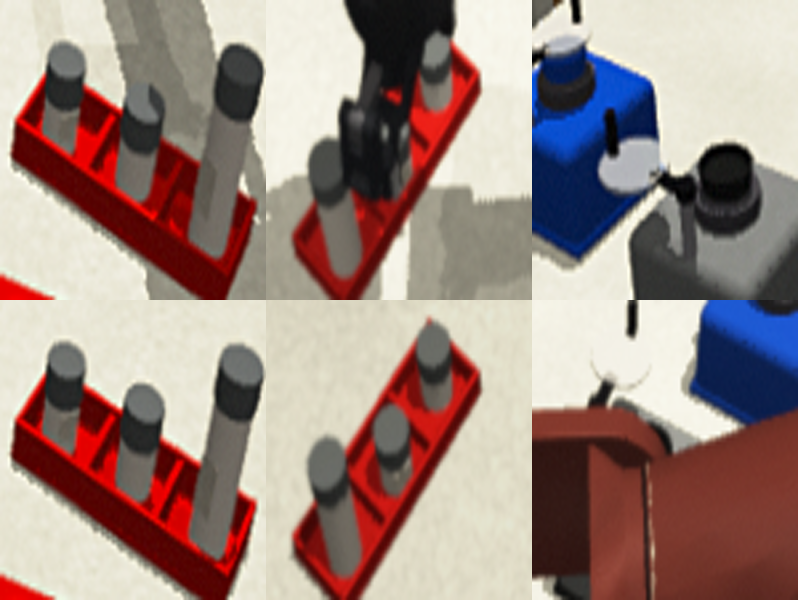

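The tube stands upright in its bay exactly as at the start (cap at (240,65) now, (240,365) before). The pots are unmoved, the cover is open, the cup is up, and the gripper is clear. Handing in.

```bash
python3 -c "
from plant import manip; print(manip.job_done())"
```

```text
the job is handed in; nothing more can be done
None
```

I handed the job in at about 28 s (limit 72 s), and it returned no verdict: the cover is open at about a right angle, the cup was held fully down for over 2 s at about 15 N, the tube stands upright back in its own bay, and nothing else was disturbed.

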